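# Shut the loaded slide incubators

## Task

Two of the three slide incubators on the bench hold a rack of glass slides. Press the covers of those two down until their catches snap and hold them fully shut; leave the empty incubator's cover standing open, and do not disturb the jar, the flask or the tray around them.

Things in the scene. Friction and masses are not known exactly. Their poses are not given: they have to be found in the camera images.
- unit1: Slide incubator, white box fixed to the bench, 176 (x) x 124 (y) x 52 mm tall, LOADED: a white rack of four glass slides lies in its bay. Origin at the centre of its underside; +x runs from its front (catch) to its rear (hinge), roughly away from the robot; z up. The three units differ only in what the bay holds; each may stand in any of the three places, turned up to 0.3 rad.
- unit1_catch (a point): Sprung steel roller (10 mm thick, 36 mm long) that snaps over the front edge of unit1's cover; point on its axis, 64 mm in front of the unit's origin, 64 mm above the bench. Behind it on the front rim stands its housing, 50 mm wide, 10 mm thick, 83 mm in front of the origin, top 72 mm above the bench. Axes as the unit's.
- cover1 (a joint): Hinge angle of unit1's cover, rad: 0 = fully shut, grows as it opens; starts at 0.55 to 0.95. The stiff hinge (0.13 N m) holds it where it is left. Pushed down it meets the catch's roller at about 0.11 (a small bump in force); pressing on with about 7 N at the thumb pad snaps it past the roller to 0, where it stays when released.
- cover1_hinge (a point): Middle of unit1's hinge axis, 70 mm behind the unit's origin, 57 mm above the bench. Turns with the cover: x in the cover's plane from free edge to hinge, y along the hinge, z out of the cover's outer face.
- cover1_pad (a point): Top centre of the thumb pad on unit1's cover: raised black rubber bar 26 x 70 x 6 mm, long side along the hinge. 105 mm from the hinge axis along the cover and 11 mm above it along the outward normal: when shut, 68 mm above the bench, 35 mm in front of the unit's origin. Cover: grey frame, clear window, 10 mm thick, 112 mm wide, free edge 133 mm from the hinge axis.
- unit2: Slide incubator, white box fixed to the bench, 176 (x) x 124 (y) x 52 mm tall, LOADED: a white rack of four glass slides lies in its bay. Origin at the centre of its underside; +x runs from its front (catch) to its rear (hinge), roughly away from the robot; z up. The three units differ only in what the bay holds; each may stand in any of the three places, turned up to 0.3 rad.
- unit2_catch (a point): Sprung steel roller (10 mm thick, 36 mm long) that snaps over the front edge of unit2's cover; point on its axis, 64 mm in front of the unit's origin, 64 mm above the bench. Behind it on the front rim stands its housing, 50 mm wide, 10 mm thick, 83 mm in front of the origin, top 72 mm above the bench. Axes as the unit's.
- cover2 (a joint): Hinge angle of unit2's cover, rad: 0 = fully shut, grows as it opens; starts at 0.55 to 0.95. The stiff hinge (0.13 N m) holds it where it is left. Pushed down it meets the catch's roller at about 0.11 (a small bump in force); pressing on with about 7 N at the thumb pad snaps it past the roller to 0, where it stays when released.
- cover2_hinge (a point): Middle of unit2's hinge axis, 70 mm behind the unit's origin, 57 mm above the bench. Turns with the cover: x in the cover's plane from free edge to hinge, y along the hinge, z out of the cover's outer face.
- cover2_pad (a point): Top centre of the thumb pad on unit2's cover: raised black rubber bar 26 x 70 x 6 mm, long side along the hinge. 105 mm from the hinge axis along the cover and 11 mm above it along the outward normal: when shut, 68 mm above the bench, 35 mm in front of the unit's origin. Cover: grey frame, clear window, 10 mm thick, 112 mm wide, free edge 133 mm from the hinge axis.
- unit3: Slide incubator, white box fixed to the bench, 176 (x) x 124 (y) x 52 mm tall, EMPTY: its bay is a bare dark recess. Origin at the centre of its underside; +x runs from its front (catch) to its rear (hinge), roughly away from the robot; z up. The three units differ only in what the bay holds; each may stand in any of the three places, turned up to 0.3 rad.
- unit3_catch (a point): Sprung steel roller (10 mm thick, 36 mm long) that snaps over the front edge of unit3's cover; point on its axis, 64 mm in front of the unit's origin, 64 mm above the bench. Behind it on the front rim stands its housing, 50 mm wide, 10 mm thick, 83 mm in front of the origin, top 72 mm above the bench. Axes as the unit's.
- cover3 (a joint): Hinge angle of unit3's cover, rad: 0 = fully shut, grows as it opens; starts at 0.55 to 0.95. The stiff hinge (0.13 N m) holds it where it is left. Pushed down it meets the catch's roller at about 0.11 (a small bump in force); pressing on with about 7 N at the thumb pad snaps it past the roller to 0, where it stays when released.
- cover3_hinge (a point): Middle of unit3's hinge axis, 70 mm behind the unit's origin, 57 mm above the bench. Turns with the cover: x in the cover's plane from free edge to hinge, y along the hinge, z out of the cover's outer face.
- cover3_pad (a point): Top centre of the thumb pad on unit3's cover: raised black rubber bar 26 x 70 x 6 mm, long side along the hinge. 105 mm from the hinge axis along the cover and 11 mm above it along the outward normal: when shut, 68 mm above the bench, 35 mm in front of the unit's origin. Cover: grey frame, clear window, 10 mm thick, 112 mm wide, free edge 133 mm from the hinge axis.
- jar_mid (a point): White jar with a green cap, 64 mm across, 110 mm tall, loose: bystander. Point at its middle, 55 mm up.
- flask_mid (a point): Conical glass flask, 82 mm across the foot, 120 mm tall, loose: bystander. Point on its axis, 60 mm up.
- tray_mid (a point): Grey open tray with dividers, 90 x 120 x 50 mm, loose: bystander. Point at its middle, 25 mm up.

How it is judged:
At the end, for the whole second after the job is handed in: Covers 1 and 2 (loaded units) are within 0.03 rad of fully shut and stay so by their catches; cover 3 (empty unit) is still open by more than 0.35 rad; all three are at rest (value of joint each of cover1, cover2 below 0.03 rad and value of joint cover3 above 0.35 rad and velocity of joint cover1 between -0.05 and 0.05 rad/s and velocity of joint cover2 between -0.05 and 0.05 rad/s and velocity of joint cover3 between -0.05 and 0.05 rad/s); the robot touches nothing.
It fails at once if the jar is moved by more than 30 mm (distance of jar_mid from where it was at the start of the episode above 0.03 m).
It fails at once if the flask is moved by more than 30 mm (distance of flask_mid from where it was at the start of the episode above 0.03 m).
It fails at once if the tray is moved by more than 30 mm (distance of tray_mid from where it was at the start of the episode above 0.03 m).
It also fails if it takes over 45 s, if anything falls off the work surface, if the arm or the gripper's body presses on something with over 40 N, if the wrist force passes 120 N, or if a joint passes its speed limit or range.

## Robot

A 6-joint arm with a two-finger parallel gripper is mounted at the origin on the work surface. World frame = base frame: x ahead of the robot, y to its left, z up, the work surface at z = 0. Lengths are in m, angles in rad, forces in N, time in s.
With the tool pointing down it reaches from about 0.35 to 0.775 m from the base axis. Payload 5.5 kg.
Tool frame: the origin (TCP) lies on the mounting face of the last link; the fingertips stand 173 mm ahead of it and the grasp point (between the pads) lies 155 mm ahead of it; z points along the fingers, y is the direction in which the jaws open and shut (so a half turn about z gives the same grasp; the last joint's range is limited). The gripper opens to 85 mm and grips with 20 to 120 N. Pads are 22 mm wide; open, the fingers measure 114 mm over their backs; the gripper's body (76 mm by 85 mm) begins 54 mm behind the grasp point. The pads swing forward as they close: fully open they stand 13 mm farther back than shut.
Start: joints at [-1.263, 0.313, 0.046, 1.304, 0, 1.431], TCP at [0.249, -0.518, 0.405] pointing down, gripper open.
Joint ranges: [-2.76, 2.76], [-0.86, 1.69], [-1.03, 1.26], [-2.2, 2.34], [-1.47, 1.5], [-3.14, 3.14]. Speed limits (rad/s): [2.57, 2.57, 3.14, 3.14, 3.14, 3.14].

## Interface

Orientations are given as a unit quaternion [w, x, y, z].
In Python, from workcell import get_state, eyes, env gives the robot as it stands. The module is installed in compiled form; this text tells all that it offers.
- The arm moves only by the tool carry_out, never from a script. Its argument "motion" is a list of rows, each an object of numbers: "jaw": the opening, from -1 (shut) to 1 (fully open); "tx", "ty", "tz": the shift along the tool's x, y, z in cm; "wx", "wy", "wz": the turn, a rotation vector about the tool's x, y, z in degrees. In form: [{"jaw": .., "tx": .., "ty": .., "tz": .., "wx": .., "wy": .., "wz": ..}, ...]. A call has 1 to 20 rows; each row shifts and turns the commanded pose from where the row before left it, along the tool's axes as they then stand; what a row does not reach is not made up. A row lasts 1/8 s, in which the tool goes at most 62.5 mm and 10.7 degrees, less where a joint would pass 70% of its speed; a pose out of reach is approached as far as the arm can. A call with a gripper value outside its range is refused whole. The fingers move at their own pace and stop on an object; "force" is the grip in N (left out, the last holds). Time passes only in rows, so rows that do not move let the fingers close. It gives the time, the measured TCP pose, the force and the opening at its end, in the units of the state.
- get_state(): the state, without advancing time (a new reading comes with each control period).
- eyes.read_camera(name): name is "scene" or "top" or "wrist"; returns the picture (420x560x3 uint8, blue, green, red); there is no depth.
- eyes.calibration(name): a dict with "K" (3x3 intrinsics, pixels), "camera_from_world" (4x4, takes a point from world to camera coordinates). Camera axes: x right, y up, looking along -z (the intrinsics and any distortion apply to the point x, -y, -z); pixel columns grow to the right and rows downward; lengths in m; the calibration is good to about 2 mm. A picture is of the moment at which its call begins: read the wrist's pose just before it. calibration takes no time and is no camera call; for the wrist camera it gives the pose at the moment of the call.
- env.hand_in(): hands the job in, once; it reports no verdict.
The state is a dict: "clock": time; "joint_pos": joint angles; "qvel": joint speeds; "tau": joint torques, N m; "tcp_pos": TCP position; "orientation": TCP orientation; "wrist_force": force on the tool from outside, world axes, zero at the start; "ft_torque": the same for the moment, N m; "finger_gap": finger opening in m.
Only numpy, scipy, OpenCV 4.12 (cv2) and the standard library are available. Lean on these libraries where they do the work, as an engineer would, in place of code of your own. Each camera call takes 0.05 s, during which the arm holds its last target.

## Working session

There is one attempt and no reset: what is moved stays moved. The work goes in short steps, Python scripts to look and compute and a tool call to move; the robot and the scene stay as the last step left them, time stands still between calls to the robot, and variables do not carry over. Pictures are saved under pics/ and viewed, and the job is handed in when it is done.

Besides the shell and the picture viewer there is one more tool, called after ">>>" as name(argument=value, ...), one argument or row to a line, values as JSON. carry_out: Moves the arm, as the interface text tells. Its arguments: {"type":"object","properties":{"motion":{"type":"array"},"force":{"type":"number"}},"required":["motion"]}

```bash
mkdir -p pics; python3 - <<'E'
from workcell import get_state, eyes, env
import cv2
for n in ("scene","top"):
    cv2.imwrite(f"pics/{n}0.png",eyes.read_camera(n)); c=eyes.calibration(n); print(n,c)
s=get_state();print({k:s[k] for k in("clock","tcp_pos","orientation","wrist_force","finger_gap")})
E
```

```text
scene {'K': array([[408.26427432,   0.        , 276.42836634],
       [  0.        , 408.26427432, 213.59743185],
       [  0.        ,   0.        ,   1.        ]]), 'camera_from_world': array([[ 0.8464967 ,  0.53221442, -0.0138256 , -0.54282055],
       [-0.40025226,  0.65330282,  0.64264574,  0.20753973],
       [ 0.35105764, -0.53846377,  0.76603871, -1.35500166],
       [ 0.        ,  0.        ,  0.        ,  1.        ]])}
top {'K': array([[413.32163463,   0.        , 284.42773619],
       [  0.        , 413.32163463, 209.81995205],
       [  0.        ,   0.        ,   1.        ]]), 'camera_from_world': array([[ 0.00203294, -0.99970131,  0.02435499, -0.02140689],
       [ 0.98604188,  0.00605873,  0.16638718, -0.60464399],
       [-0.16648504,  0.02367679,  0.98575968, -0.96505102],
       [ 0.        ,  0.        ,  0.        ,  1.        ]])}
{'clock': 0.1, 'tcp_pos': array([ 0.24890254, -0.51814524,  0.4039172 ]), 'orientation': array([-7.93372973e-04,  9.75034282e-01,  2.22052957e-01, -6.09615634e-05]), 'wrist_force': array([-0.59140925, -0.43016522, -0.15661547]), 'finger_gap': 0.08539148428195632}
```

View pics/scene0.png

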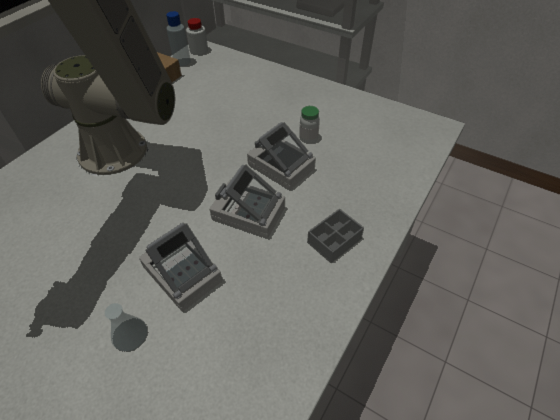

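View pics/top0.png

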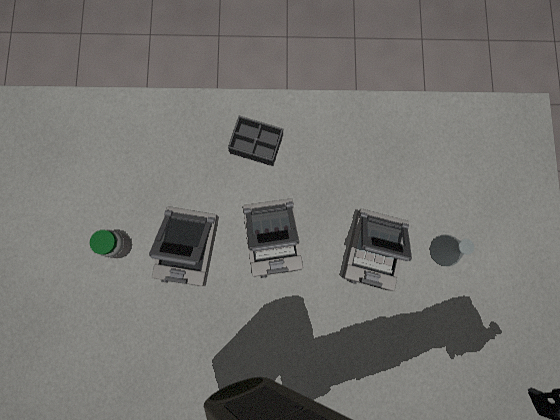

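The left unit (top view, about px 183,245) looks empty. The middle (272,238) and right (375,248) units show slides. I'll enlarge the view to check this and measure.

```bash
python3 - <<'E'
import cv2,numpy as np
a=cv2.imread("pics/top0.png")
def up(im,g=1.8): return np.clip(im.astype(float)*g,0,255).astype(np.uint8)
m=cv2.resize(up(a[195:295,140:310]),None,fx=4.6,fy=4.6,interpolation=cv2.INTER_CUBIC);cv2.imwrite("pics/topL.png",m)
m=cv2.resize(up(a[195:295,320:480]),None,fx=5,fy=5,interpolation=cv2.INTER_CUBIC);cv2.imwrite("pics/topR.png",m)
s=cv2.imread("pics/scene0.png")
m=cv2.resize(up(s[110:310,130:330]),None,fx=3,fy=3,interpolation=cv2.INTER_CUBIC);cv2.imwrite("pics/scZ.png",m)
E
```

```text
(no output)
```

View pics/topL.png

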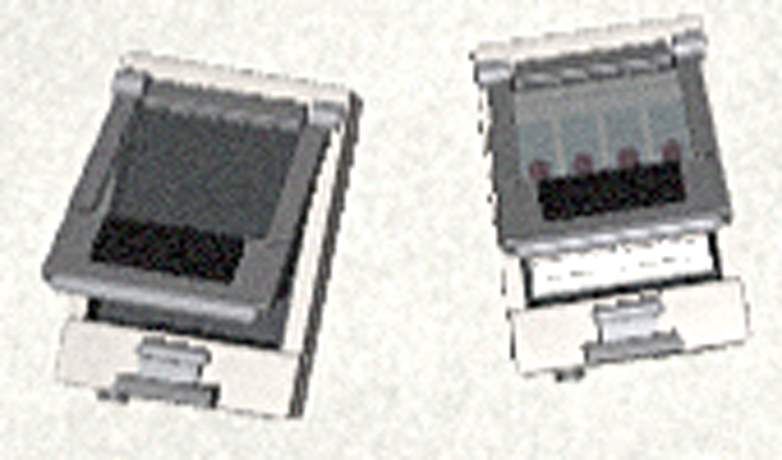

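View pics/topR.png

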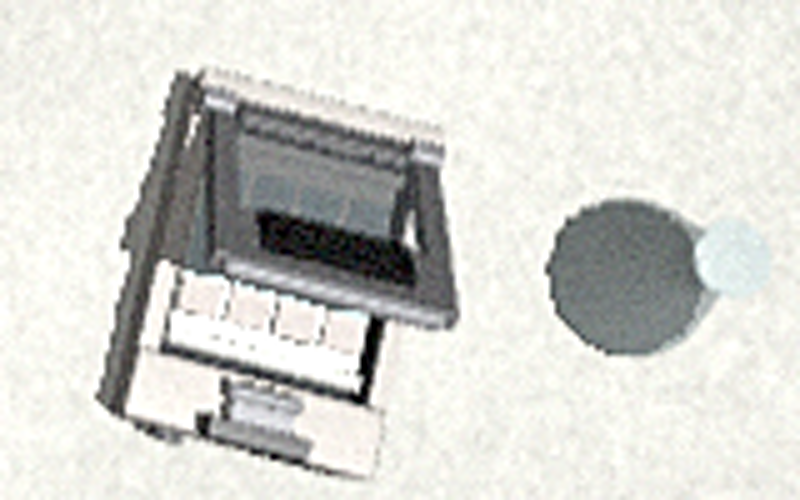

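View pics/scZ.png

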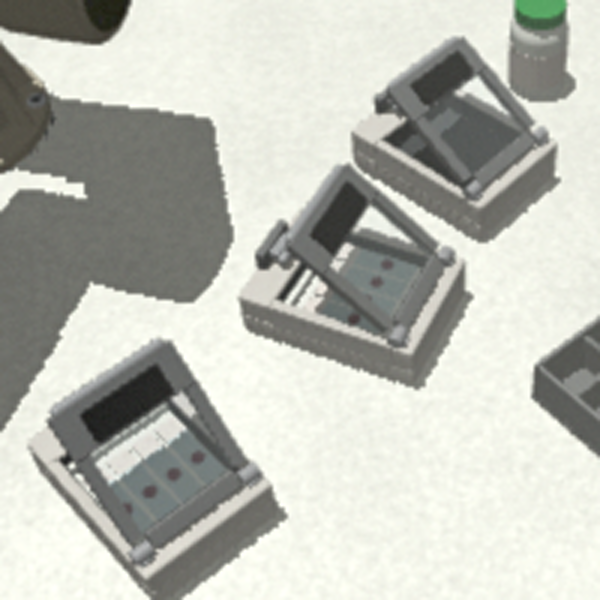

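```bash
cat > h.py <<'E'
import cv2,numpy as np
from workcell import eyes
def cal(n):
    c=eyes.calibration(n);return c["K"],np.array(c["camera_from_world"])
def ray(n,u,v):
    K,T=cal(n);R=T[:3,:3];t=T[:3,3]
    d=np.linalg.inv(K)@[u,v,1];d=np.array([d[0],-d[1],-d[2]])
    return -R.T@t,R.T@d
def plane(n,u,v,z):
    o,d=ray(n,u,v);return o+d*(z-o[2])/d[2]
def tri(a,b):
    o1,d1=ray(*a);o2,d2=ray(*b);s=np.linalg.lstsq(np.c_[d1,-d2],o2-o1,rcond=None)[0]
    p,q=o1+d1*s[0],o2+d2*s[1];return (p+q)/2,np.linalg.norm(p-q)
E
python3 - <<'E'
from h import *
def blobs(f,x0,y0,x1,y1,th):
    g=cv2.imread(f).max(2)[y0:y1,x0:x1]
    n,l,st,c=cv2.connectedComponentsWithStats((g<th).astype(np.uint8))
    return [(int(st[i,4]),(c[i]+[x0,y0]).round(1).tolist(),st[i,:4].tolist()) for i in range(1,n) if st[i,4]>40]
for th in(22,30):
    print(th,blobs("pics/top0.png",140,195,420,295,th));print(blobs("pics/scene0.png",130,110,330,310,th))
np.set_printoptions(precision=4,suppress=True)
for n,h1,h2,c in(("mid",(247,209.1),(290,204.8),(278,264.6)),("right",(364,214.4),(405.4,225),(373,274)),("left",(168,212.7),(211,219),(177,273.5))):
    a=plane("top",*h1,.060);b=plane("top",*h2,.060);m=(a+b)/2;k=plane("top",*c,.066)
    print(n,a,b,"w",np.linalg.norm(a-b),"catch",k,"dist",np.linalg.norm((k-m)[:2]),"yaw",np.arctan2(*(m-k)[[1,0]]),np.arctan2(-(a-b)[0],(a-b)[1]))
E
```

```text
22 [(194, [272.3, 236.0], [117, 35, 32, 13]), (169, [387.0, 244.3], [232, 42, 31, 15]), (191, [176.5, 248.8], [20, 47, 33, 14])]
[(70, [165.4, 113.5], [29, 0, 13, 10]), (140, [166.6, 247.4], [28, 129, 21, 18])]
30 [(261, [272.4, 236.0], [117, 35, 32, 13]), (227, [386.8, 244.3], [231, 42, 32, 15]), (301, [176.3, 248.7], [20, 46, 33, 16])]
[(110, [164.8, 113.8], [28, 0, 15, 11]), (332, [171.7, 244.3], [27, 122, 30, 25])]
mid [0.6044 0.0723 0.06  ] [ 0.6157 -0.0323  0.06  ] w 0.10521192936892222 catch [ 0.4706 -0.0036  0.066 ] dist 0.1414676970121827 yaw 0.16775612509704163 0.10759111923571553
right [ 0.593  -0.2132  0.06  ] [ 0.5675 -0.3139  0.06  ] w 0.10386515231743221 catch [ 0.4491 -0.229   0.066 ] dist 0.13560556884840225 yaw -0.2573869973814055 -0.24876637765164242
left [0.5944 0.2626 0.06  ] [0.5796 0.1587 0.06  ] w 0.10500398647011316 catch [0.4492 0.2331 0.066 ] dist 0.1396347499232582 yaw -0.16137118642839962 -0.1414025802886194
```

```bash
python3 - <<'E'
from h import *
np.set_printoptions(precision=4,suppress=True)
H={"mid":np.array([.610,.020,.057]),"right":np.array([.580,-.2635,.057])}
g=cv2.imread("pics/scene0.png").max(2)
for x0,y0,x1,y1 in((226,160,262,202),(150,225,195,265)):
    for th in (35,42):
        n,l,st,c=cv2.connectedComponentsWithStats((g[y0:y1,x0:x1]<th).astype(np.uint8));i=1+st[1:,4].argmax();print(th,st[i],c[i]+[x0,y0])
for n,t,s in(("mid",(272.4,236),(243.3,181.7)),("right",(387,244.3),(171.7,244.3))):
    p,e=tri(("top",*t),("scene",*s));d=p-H[n];r=np.hypot(*d[:2])
    print(n,p,"gap",e,"dist",np.linalg.norm(d),"exp .1056; angle",np.arctan2(d[2],r)-np.arctan2(11,105),"dir yaw",np.arctan2(-d[1],-d[0]))
    for z in (.1,.11,.12,.13,.14): print(z,plane("top",*t,z))
E
```

```text
35 [  8  11  18  23 193] [242.6477 182.3575]
42 [  8  11  18  24 217] [242.6175 182.3825]
35 [  7   7  31  25 349] [171.8625 244.1461]
42 [  7   7  31  26 365] [171.8767 244.3068]
mid [0.5326 0.0104 0.1286] gap 0.0019177267549752926 dist 0.10583254585349801 exp .1056; angle 0.6381955077948028 dir yaw 0.12292782344192967
0.1 [0.5349 0.0099 0.1   ]
0.11 [0.5339 0.0099 0.11  ]
0.12 [0.5328 0.0098 0.12  ]
0.13 [0.5318 0.0098 0.13  ]
0.14 [0.5307 0.0097 0.14  ]
right [ 0.5137 -0.2457  0.137 ] gap 0.00023275952049631982 dist 0.10542090967652393 exp .1056; angle 0.7574137914287191 dir yaw -0.2630762665505425
0.1 [ 0.5168 -0.2559  0.1   ]
0.11 [ 0.516  -0.2531  0.11  ]
0.12 [ 0.5151 -0.2504  0.12  ]
0.13 [ 0.5142 -0.2477  0.13  ]
0.14 [ 0.5134 -0.2449  0.14  ]
```

Heights, hinge-to-pad distances (105.8 and 105.4 mm against 105.6) and opening angles (0.64 and 0.76) all fit. The right and middle units are loaded. I'll start with the right one: shut the jaws, turn to align, then move above its pad.

>>> carry_out(
  motion=[
    {"jaw":-1,"wz":10.1},
    {"jaw":-1,"wz":10.1},
    {"jaw":-1,"wz":10.1},
    {"jaw":-1,"wz":10.1},
    {"jaw":-1,"tx":2.33,"ty":-4.14,"tz":0.8},
    {"jaw":-1,"tx":2.33,"ty":-4.14,"tz":0.8},
    {"jaw":-1,"tx":2.33,"ty":-4.14,"tz":0.8},
    {"jaw":-1,"tx":2.33,"ty":-4.14,"tz":0.8},
    {"jaw":-1,"tx":2.33,"ty":-4.14,"tz":0.8},
    {"jaw":-1,"tx":2.33,"ty":-4.14,"tz":0.8},
    {"jaw":-1,"tx":2.33,"ty":-4.14,"tz":0.8},
    {"jaw":-1,"tx":2.33,"ty":-4.14,"tz":0.8},
    {"jaw":-1},
    {"jaw":-1},
  ],
)

```text
invalid input at $.motion[0]: expected keys jaw, tx, ty, tz, wx, wy, wz
```

```bash
python3 - <<'E'
from workcell import *
from h import *
s=get_state();print({k:s[k] for k in("clock","tcp_pos","orientation","wrist_force","finger_gap")})
a=eyes.read_camera("wrist");cv2.imwrite("pics/w1.png",np.clip(a*1.6,0,255).astype('uint8'))
b=eyes.read_camera("scene")[150:320,100:320];cv2.imwrite("pics/s1.png",cv2.resize(np.clip(b*1.6,0,255).astype('uint8'),None,fx=3,fy=3))
E
```

```text
{'clock': 0.1, 'tcp_pos': array([ 0.24890254, -0.51814524,  0.4039172 ]), 'orientation': array([-7.93372973e-04,  9.75034282e-01,  2.22052957e-01, -6.09615634e-05]), 'wrist_force': array([-0.59140925, -0.43016522, -0.15661547]), 'finger_gap': 0.08539148428195632}
```

View pics/w1.png

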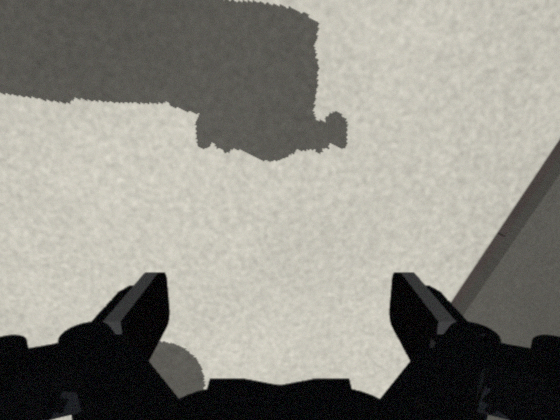

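View pics/s1.png

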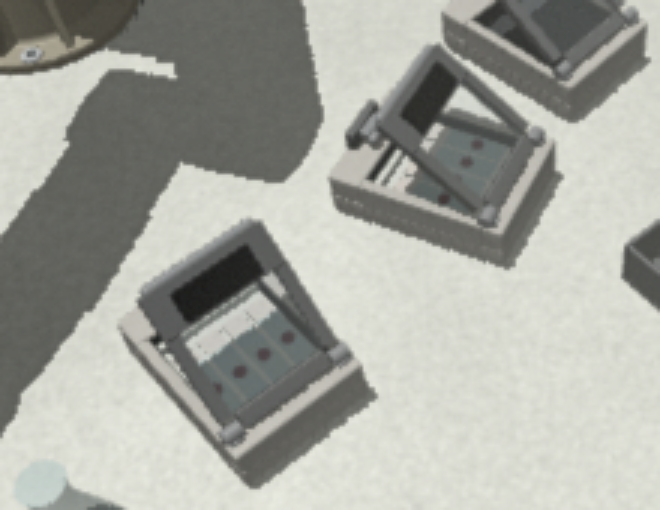

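The call was refused because every row needs all seven keys, so nothing moved. I'll resend it in full.

>>> carry_out(
  motion=[
    {"jaw":-1,"tx":0,"ty":0,"tz":0,"wx":0,"wy":0,"wz":10.1},
    {"jaw":-1,"tx":0,"ty":0,"tz":0,"wx":0,"wy":0,"wz":10.1},
    {"jaw":-1,"tx":0,"ty":0,"tz":0,"wx":0,"wy":0,"wz":10.1},
    {"jaw":-1,"tx":0,"ty":0,"tz":0,"wx":0,"wy":0,"wz":10.1},
    {"jaw":-1,"tx":2.33,"ty":-4.14,"tz":0.8,"wx":0,"wy":0,"wz":0},
    {"jaw":-1,"tx":2.33,"ty":-4.14,"tz":0.8,"wx":0,"wy":0,"wz":0},
    {"jaw":-1,"tx":2.33,"ty":-4.14,"tz":0.8,"wx":0,"wy":0,"wz":0},
    {"jaw":-1,"tx":2.33,"ty":-4.14,"tz":0.8,"wx":0,"wy":0,"wz":0},
    {"jaw":-1,"tx":2.33,"ty":-4.14,"tz":0.8,"wx":0,"wy":0,"wz":0},
    {"jaw":-1,"tx":2.33,"ty":-4.14,"tz":0.8,"wx":0,"wy":0,"wz":0},
    {"jaw":-1,"tx":2.33,"ty":-4.14,"tz":0.8,"wx":0,"wy":0,"wz":0},
    {"jaw":-1,"tx":2.33,"ty":-4.14,"tz":0.8,"wx":0,"wy":0,"wz":0},
    {"jaw":-1,"tx":0,"ty":0,"tz":0,"wx":0,"wy":0,"wz":0},
    {"jaw":-1,"tx":0,"ty":0,"tz":0,"wx":0,"wy":0,"wz":0},
  ],
)

```text
clock: 1.95
tcp_pos: [0.5134, -0.2454, 0.3405]
orientation: [0.0, 0.992, -0.128, -0.0]
wrist_force: [-0.4, -0.3, -0.1]
finger_gap: 0.0
```

```bash
cat > look.py <<'E'
import sys
from workcell import *
from h import *
from scipy.spatial.transform import Rotation as R
np.set_printoptions(precision=4,suppress=True)
t=sys.argv[1]
s=get_state();print({k:s[k] for k in("clock","tcp_pos","orientation","wrist_force","finger_gap")})
q=np.array(s["orientation"]);M=R.from_quat(q[[1,2,3,0]]).as_matrix();print("tip",s["tcp_pos"]+.173*M[:,2],"toolx yaw",np.arctan2(M[1,0],M[0,0]))
f=lambda x:np.clip(x*1.7,0,255).astype('uint8')
a=f(eyes.read_camera("wrist"));cv2.imwrite(f"pics/w{t}.png",a)
b=f(cv2.resize(eyes.read_camera("scene")[100:320,100:340],None,fx=1.8,fy=1.8));c=f(cv2.resize(eyes.read_camera("top")[190:300,130:430],None,fx=1.44,fy=1.44))
cv2.imwrite(f"pics/s{t}.png",cv2.resize(np.vstack([b,c[:, :b.shape[1]]]),None,fx=1.05,fy=1.05))
E
python3 look.py 2
```

```text
{'clock': 1.95, 'tcp_pos': array([ 0.5134, -0.2454,  0.3405]), 'orientation': array([ 0.0001,  0.9918, -0.128 , -0.0003]), 'wrist_force': array([-0.3549, -0.3313, -0.1467]), 'finger_gap': 4.6217283893789e-05}
tip [ 0.5132 -0.2455  0.1675] toolx yaw -0.25673338892503705
```

View pics/w2.png

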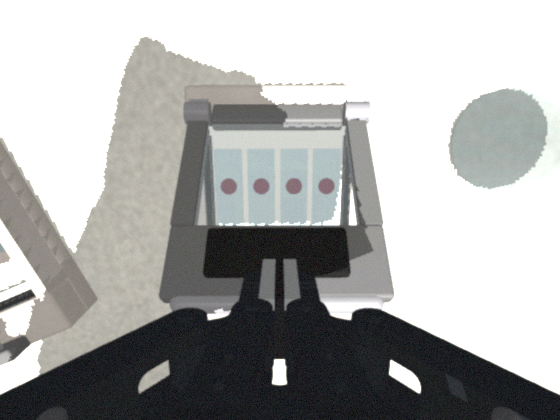

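View pics/s2.png

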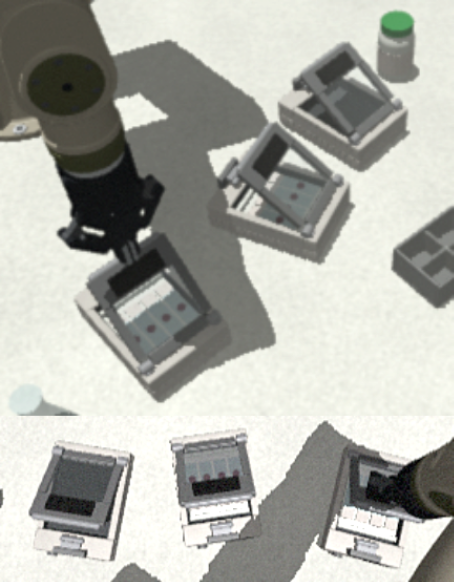

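The wrist view shows the fingertips centred on the right pad (pad about px 205-348, row 252), the cover square to the tool and four slides in the bay. Next I push down along the arc, stopping short of the catch.

>>> carry_out(
  motion=[
    {"jaw":-1,"tx":0,"ty":0,"tz":1.4,"wx":0,"wy":0,"wz":0},
    {"jaw":-1,"tx":0,"ty":0,"tz":1.4,"wx":0,"wy":0,"wz":0},
    {"jaw":-1,"tx":-0.5,"ty":0,"tz":0.7,"wx":0,"wy":0,"wz":0},
    {"jaw":-1,"tx":-0.5,"ty":0,"tz":0.7,"wx":0,"wy":0,"wz":0},
    {"jaw":-1,"tx":-0.4,"ty":0,"tz":0.65,"wx":0,"wy":0,"wz":0},
    {"jaw":-1,"tx":-0.4,"ty":0,"tz":0.65,"wx":0,"wy":0,"wz":0},
    {"jaw":-1,"tx":-0.3,"ty":0,"tz":0.7,"wx":0,"wy":0,"wz":0},
    {"jaw":-1,"tx":-0.3,"ty":0,"tz":0.7,"wx":0,"wy":0,"wz":0},
    {"jaw":-1,"tx":-0.3,"ty":0,"tz":0.7,"wx":0,"wy":0,"wz":0},
    {"jaw":-1,"tx":-0.2,"ty":0,"tz":0.7,"wx":0,"wy":0,"wz":0},
  ],
)

```text
clock: 3.35
tcp_pos: [0.4853, -0.2381, 0.2572]
orientation: [0.0, 0.992, -0.128, 0.0]
wrist_force: [0.5, -0.9, 0.3]
finger_gap: -0.0001
```

```bash
python3 look.py 3
```

```text
{'clock': 3.35, 'tcp_pos': array([ 0.4853, -0.2381,  0.2572]), 'orientation': array([ 0.0001,  0.9917, -0.1283,  0.    ]), 'wrist_force': array([ 0.5379, -0.908 ,  0.3299]), 'finger_gap': -6.262719061897947e-05}
tip [ 0.4853 -0.2381  0.0842] toolx yaw -0.2573274118075334
```

View pics/w3.png

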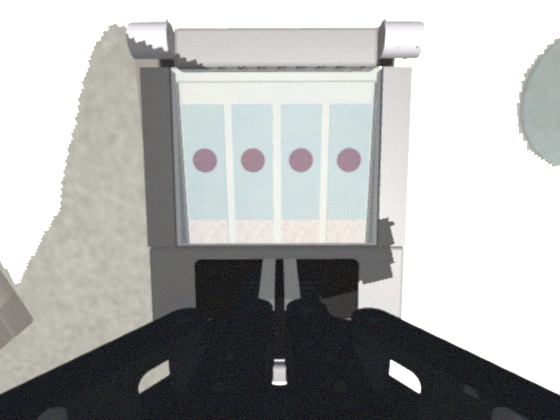

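View pics/s3.png

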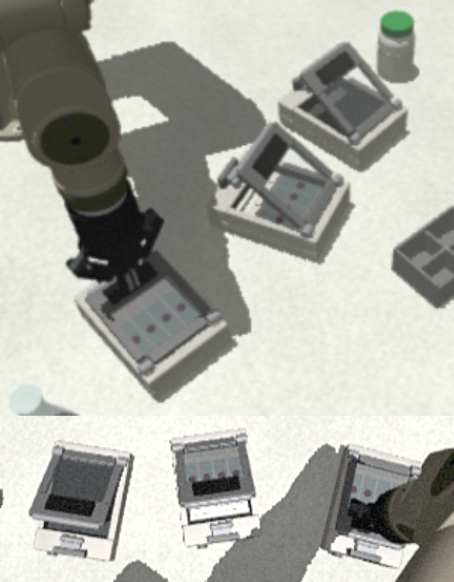

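The right cover has followed the tool almost to the roller, and nothing else has moved. Now I press through the catch in small steps.

>>> carry_out(
  motion=[
    {"jaw":-1,"tx":-0.2,"ty":0,"tz":0.4,"wx":0,"wy":0,"wz":0},
    {"jaw":-1,"tx":-0.2,"ty":0,"tz":0.4,"wx":0,"wy":0,"wz":0},
    {"jaw":-1,"tx":-0.1,"ty":0,"tz":0.4,"wx":0,"wy":0,"wz":0},
    {"jaw":-1,"tx":0,"ty":0,"tz":0.4,"wx":0,"wy":0,"wz":0},
    {"jaw":-1,"tx":0,"ty":0,"tz":0,"wx":0,"wy":0,"wz":0},
  ],
)

```text
clock: 4.12
tcp_pos: [0.4803, -0.2367, 0.2413]
orientation: [-0.0, 0.992, -0.128, -0.001]
wrist_force: [0.9, -0.4, 0.8]
finger_gap: -0.0001
```

>>> carry_out(
  motion=[
    {"jaw":-1,"tx":0,"ty":0,"tz":0.2,"wx":0,"wy":0,"wz":0},
    {"jaw":-1,"tx":0,"ty":0,"tz":0,"wx":0,"wy":0,"wz":0},
  ],
)

```text
clock: 4.38
tcp_pos: [0.4802, -0.2366, 0.2411]
orientation: [0.0, 0.992, -0.128, -0.0]
wrist_force: [-3.9, 2.3, 13.6]
finger_gap: -0.0
```

```bash
python3 look.py 4
```

```text
{'clock': 4.375, 'tcp_pos': array([ 0.4802, -0.2366,  0.2411]), 'orientation': array([ 0.0001,  0.9917, -0.1283, -0.0002]), 'wrist_force': array([-3.936 ,  2.3373, 13.6094]), 'finger_gap': -1.4561920761205326e-05}
tip [ 0.4801 -0.2366  0.0681] toolx yaw -0.2573125157545702
```

View pics/w4.png

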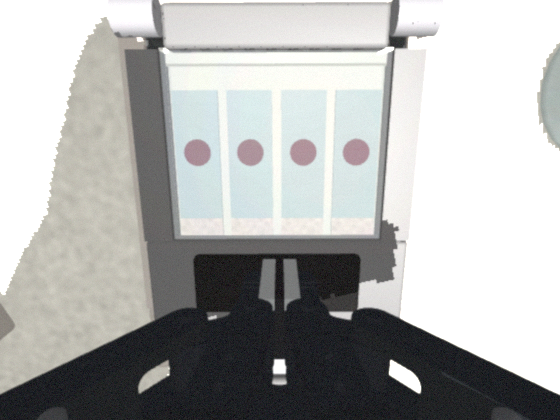

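The tip hit a hard stop at 0.068 m, the shut pad height, with 13.6 N. Next I lift off and go over the middle pad.

>>> carry_out(
  motion=[
    {"jaw":-1,"tx":0,"ty":0,"tz":-2.0,"wx":0,"wy":0,"wz":0},
    {"jaw":-1,"tx":0,"ty":0,"tz":-4.0,"wx":0,"wy":0,"wz":0},
    {"jaw":-1,"tx":0,"ty":0,"tz":-4.5,"wx":0,"wy":0,"wz":0},
    {"jaw":-1,"tx":0,"ty":0,"tz":0,"wx":0,"wy":0,"wz":-10.5},
    {"jaw":-1,"tx":0,"ty":0,"tz":0,"wx":0,"wy":0,"wz":-10.5},
    {"jaw":-1,"tx":1.32,"ty":-4.0,"tz":0,"wx":0,"wy":0,"wz":0},
    {"jaw":-1,"tx":1.32,"ty":-4.0,"tz":0,"wx":0,"wy":0,"wz":0},
    {"jaw":-1,"tx":1.32,"ty":-4.0,"tz":0,"wx":0,"wy":0,"wz":0},
    {"jaw":-1,"tx":1.32,"ty":-4.0,"tz":0,"wx":0,"wy":0,"wz":0},
    {"jaw":-1,"tx":1.32,"ty":-4.0,"tz":0,"wx":0,"wy":0,"wz":0},
    {"jaw":-1,"tx":1.32,"ty":-4.0,"tz":0,"wx":0,"wy":0,"wz":0},
    {"jaw":-1,"tx":0,"ty":0,"tz":0,"wx":0,"wy":0,"wz":0},
    {"jaw":-1,"tx":0,"ty":0,"tz":0,"wx":0,"wy":0,"wz":0},
  ],
)

```text
clock: 6.15
tcp_pos: [0.533, 0.0103, 0.3443]
orientation: [0.0, 0.998, 0.055, -0.0]
wrist_force: [0.5, -0.5, 0.3]
finger_gap: 0.0002
```

```bash
python3 look.py 5
```

```text
{'clock': 6.15, 'tcp_pos': array([0.533 , 0.0103, 0.3443]), 'orientation': array([ 0.0002,  0.9985,  0.0548, -0.0005]), 'wrist_force': array([ 0.5165, -0.4982,  0.2875]), 'finger_gap': 0.0002386031423011878}
tip [0.5329 0.0102 0.1713] toolx yaw 0.10964432450175578
```

View pics/w5.png

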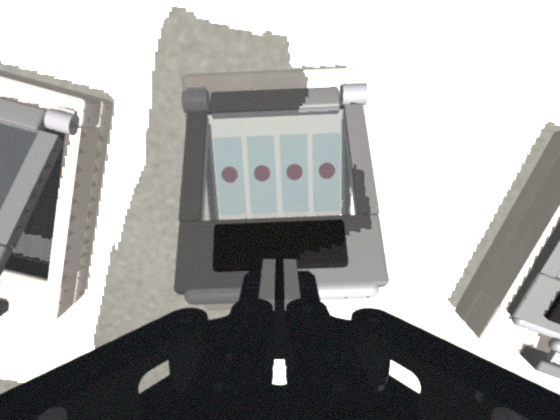

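View pics/s5.png

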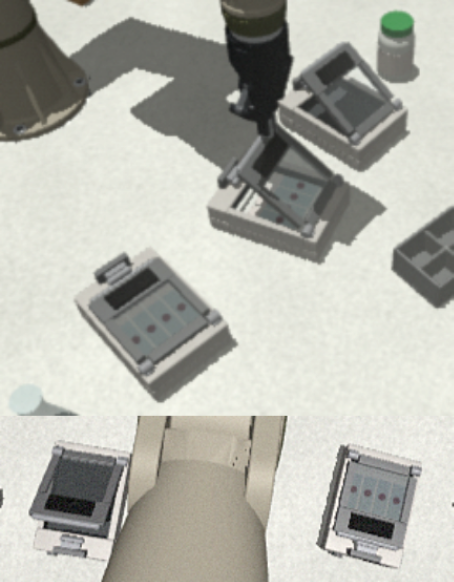

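The right cover stays shut under its catch after release. The tool is centred on the middle pad (px 214-347, row 245). I'll use the same arc.

>>> carry_out(
  motion=[
    {"jaw":-1,"tx":0,"ty":0,"tz":1.4,"wx":0,"wy":0,"wz":0},
    {"jaw":-1,"tx":0,"ty":0,"tz":1.4,"wx":0,"wy":0,"wz":0},
    {"jaw":-1,"tx":0,"ty":0,"tz":1.4,"wx":0,"wy":0,"wz":0},
    {"jaw":-1,"tx":-0.35,"ty":0,"tz":0.6,"wx":0,"wy":0,"wz":0},
    {"jaw":-1,"tx":-0.35,"ty":0,"tz":0.6,"wx":0,"wy":0,"wz":0},
    {"jaw":-1,"tx":-0.3,"ty":0,"tz":0.6,"wx":0,"wy":0,"wz":0},
    {"jaw":-1,"tx":-0.3,"ty":0,"tz":0.6,"wx":0,"wy":0,"wz":0},
    {"jaw":-1,"tx":-0.3,"ty":0,"tz":0.6,"wx":0,"wy":0,"wz":0},
    {"jaw":-1,"tx":-0.25,"ty":0,"tz":0.75,"wx":0,"wy":0,"wz":0},
    {"jaw":-1,"tx":-0.25,"ty":0,"tz":0.75,"wx":0,"wy":0,"wz":0},
    {"jaw":-1,"tx":-0.2,"ty":0,"tz":0.4,"wx":0,"wy":0,"wz":0},
    {"jaw":-1,"tx":-0.2,"ty":0,"tz":0.4,"wx":0,"wy":0,"wz":0},
    {"jaw":-1,"tx":-0.1,"ty":0,"tz":0.4,"wx":0,"wy":0,"wz":0},
    {"jaw":-1,"tx":0,"ty":0,"tz":0.4,"wx":0,"wy":0,"wz":0},
    {"jaw":-1,"tx":0,"ty":0,"tz":0.1,"wx":0,"wy":0,"wz":0},
    {"jaw":-1,"tx":0,"ty":0,"tz":0,"wx":0,"wy":0,"wz":0},
  ],
)

```text
clock: 8.3
tcp_pos: [0.5075, 0.0075, 0.2411]
orientation: [0.0, 0.999, 0.055, 0.0]
wrist_force: [0.1, 0.6, 5.0]
finger_gap: -0.0003
```

>>> carry_out(
  motion=[
    {"jaw":-1,"tx":0,"ty":0,"tz":0.1,"wx":0,"wy":0,"wz":0},
    {"jaw":-1,"tx":0,"ty":0,"tz":0,"wx":0,"wy":0,"wz":0},
  ],
)

```text
clock: 8.55
tcp_pos: [0.5074, 0.0076, 0.2409]
orientation: [0.0, 0.999, 0.055, 0.0]
wrist_force: [-2.4, 0.6, 13.5]
finger_gap: -0.0001
```

>>> carry_out(
  motion=[
    {"jaw":-1,"tx":0,"ty":0,"tz":-2.0,"wx":0,"wy":0,"wz":0},
    {"jaw":-1,"tx":0,"ty":0,"tz":-4.0,"wx":0,"wy":0,"wz":0},
    {"jaw":-1,"tx":0,"ty":0,"tz":-5.0,"wx":0,"wy":0,"wz":0},
    {"jaw":-1,"tx":-3.0,"ty":0,"tz":-4.0,"wx":0,"wy":0,"wz":0},
    {"jaw":-1,"tx":-4.0,"ty":0,"tz":-2.0,"wx":0,"wy":0,"wz":0},
    {"jaw":-1,"tx":-4.0,"ty":0,"tz":0,"wx":0,"wy":0,"wz":0},
    {"jaw":-1,"tx":0,"ty":0,"tz":0,"wx":0,"wy":0,"wz":0},
    {"jaw":-1,"tx":0,"ty":0,"tz":0,"wx":0,"wy":0,"wz":0},
  ],
)

```text
clock: 9.55
tcp_pos: [0.3983, -0.0045, 0.4096]
orientation: [0.0, 0.999, 0.054, 0.0]
wrist_force: [0.2, -0.3, -0.3]
finger_gap: 0.0
```

```bash
python3 look.py 6; python3 - <<'E'
from h import *
cv2.imwrite("pics/t6.png",np.clip(eyes.read_camera("top")*1.7,0,255).astype('uint8'))
E
```

```text
{'clock': 9.55, 'tcp_pos': array([ 0.3983, -0.0045,  0.4096]), 'orientation': array([0.0001, 0.9985, 0.0544, 0.0002]), 'wrist_force': array([ 0.2063, -0.3282, -0.3174]), 'finger_gap': 1.714929808294649e-05}
tip [ 0.3984 -0.0046  0.2366] toolx yaw 0.10893808533297296
```

View pics/s6.png

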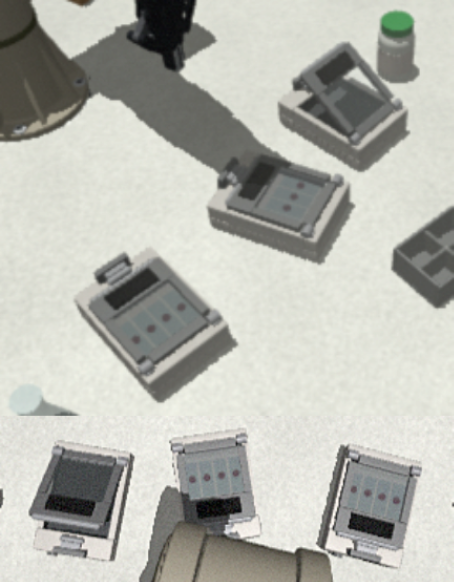

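View pics/t6.png

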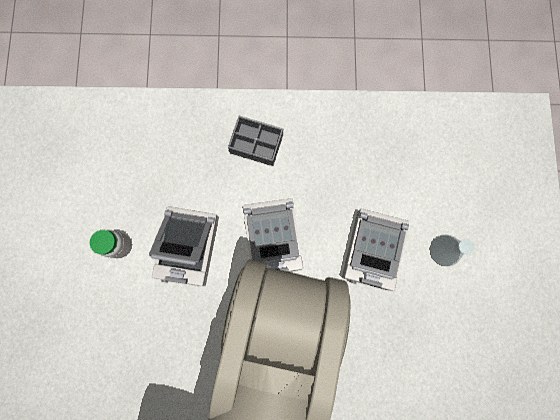

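Both loaded covers look shut and the empty one is still open. The jar (103,242), flask (446,250) and tray (256,140) are where they were. I'll check the released pad heights numerically, then hand in.

```bash
python3 - <<'E'
from h import *
np.set_printoptions(precision=4,suppress=True)
def blob(im,x0,y0,x1,y1,th):
    g=cv2.GaussianBlur(im,(1,1),0).max(2)[y0:y1,x0:x1];n,l,st,c=cv2.connectedComponentsWithStats((g<th).astype(np.uint8))
    i=1+st[1:,4].argmax();return c[i]+[x0,y0],st[i].tolist()
T=eyes.read_camera("top");S=eyes.read_camera("scene")
for n,bt,bs in(("right",(355,245,400,275),(150,235,190,268)),("mid",(255,238,295,262),(222,180,248,208))):
    t,a=blob(T,*bt,30);s,b=blob(S,*bs,35);p,e=tri(("top",*t),("scene",*s));print(n,t,a,s,b,p,e)
E
```

```text
right [375.     262.5902] [5, 9, 31, 17, 266] [169.217  252.3745] [6, 7, 28, 22, 235] [ 0.4761 -0.2354  0.0632] 4.13396017215683e-06
mid [273.5177 250.4019] [5, 6, 30, 15, 311] [235.623  194.7814] [5, 6, 18, 20, 183] [0.5041 0.0072 0.0649] 2.3072554570005917e-05
```

```bash
python3 -c "
from workcell import env
print(env.hand_in())"
```

```text
the job is handed in; nothing more can be done
None
```

I pressed the covers of the two loaded incubators (middle and right) shut and left the empty left one open. The job was handed in at about 10 s of the 45 s allowed; hand-in gives no verdict.

- **Pressing:** each cover was pushed down through its catch with the closed fingertips, until a hard stop at the shut pad height of 68 mm. The force there was about 13.5 N.
- **Shut covers:** with the tool withdrawn, the pads measured 63 mm (right) and 65 mm (middle) above the bench. That is 3–5 mm below the nominal 68 mm, more than the 2 mm calibration error. A cover stopped at the roller would read about 79 mm, so both catches are holding.
- **The rest of the scene:** in the last pictures the left cover stands open, and the jar, flask and tray show no visible movement. I compared those by eye rather than measuring them. The arm was clear of everything, with wrist force near zero.

My first move call was refused because its rows lacked some keys. Nothing moved, and I resent it complete.

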